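# Seat and lock the lid of the blue cartridge canister

## Robot

A 6-joint arm with a two-finger parallel gripper is mounted at the origin on a cart in front of the work surface, level with it; the furniture and walls round the work are solid. World frame = base frame: x ahead of the robot, y to its left, z up, the work surface at z = 0. Lengths are in m, angles in rad, forces in N, time in s.
With the tool pointing down it reaches from about 0.35 to 0.775 m from the base axis. Payload 5.5 kg.
Tool frame: the origin (TCP) lies midway between the tips of the shut fingers; the grasp point (between the pads) lies 19 mm behind it; z points along the fingers, y is the line along which they close (so a half turn about z gives the same grasp; the last joint's range is limited). The gripper opens to 85 mm and grips with 20 to 120 N. Pads are 22 mm wide; open, the fingers measure 114 mm over their backs; the gripper's body (76 mm by 85 mm) begins 54 mm behind the grasp point. The pads swing forward as they close: fully open they stand 13 mm farther back than shut.
Start: joints at [1.146, 0.313, 0.046, 1.304, 0, 1.431], TCP at [0.162, 0.552, 0.231] pointing down, gripper open.
Joint ranges: [-2.76, 2.76], [-0.86, 1.69], [-1.03, 1.26], [-2.2, 2.34], [-1.47, 1.5], [-3.14, 3.14]. Speed limits (rad/s): [2.57, 2.57, 3.14, 3.14, 3.14, 3.14].

## Interface

Orientations are given as a unit quaternion [w, x, y, z].
In Python, from workcell import telemetry, imaging, env gives the robot as it stands. The module is installed in compiled form; this text tells all that it offers.
- The arm moves only by the tool step_arm, never from a script. Its argument "moves" is a list of rows, each a list of 3 entries, a list of its own where there are three numbers: the shift along the tool's x, y, z in mm, then the turn, a rotation vector about the tool's x, y, z in rad, then the finger opening in mm, from 0 to 85.4. A call has 1 to 8 rows; each row is the pose to reach, as a shift and turn from the pose commanded when the call began, along the tool's axes at that moment; what a row does not reach only later rows make up. A row lasts 1/12 s, in which the tool goes at most 41.7 mm and 7.16 degrees, less where a joint would pass 70% of its speed; a pose out of reach is approached as far as the arm can. A call with a gripper value outside its range is refused whole. The fingers move at their own pace and stop on an object; "grip_force" is the grip in N (left out, the last holds). Time passes only in rows, so rows that repeat a pose let the fingers close. It gives the time, the measured TCP pose, the force, the opening and the grip force at its end, in the units of the state.
- telemetry.get_state(): the state, without advancing time (a new reading comes with each control period).
- imaging.read_camera(name): name is "side" or "top" or "wrist"; returns the picture (480x640x3 uint8, red, green, blue); there is no depth.
- imaging.camera_params(name): a dict with "camera_matrix" (3x3 intrinsics, pixels), "pose" (4x4, takes a point from camera to world coordinates). Camera axes: x right, y up, looking along -z (the intrinsics and any distortion apply to the point x, -y, -z); pixel columns grow to the right and rows downward; lengths in m; the calibration is good to about 2 mm. A picture is of the moment at which its call begins: read the wrist's pose just before it. camera_params takes no time and is no camera call; for the wrist camera it gives the pose at the moment of the call.
- env.hand_in(): hands the job in; it is judged then, once.
The state is a dict: "clock": time; "joint_pos": joint angles; "qvel": joint speeds; "tau": joint torques, N m; "tcp_pos": TCP position; "orientation": TCP orientation; "wrist_force": force on the tool from outside, world axes, zero at the start; "ft_torque": the same for the moment, N m; "finger_gap": finger opening in m; "grip_force": force on a finger pad.
Only numpy, scipy, OpenCV 4.12 (cv2) and the standard library are available. Lean on these libraries where they do the work, as an engineer would, in place of code of your own. Each camera call takes 0.05 s, during which the arm holds its last target. There are 200 camera calls.

## Task

The lid of the blue-banded canister was put on at the wrong turn: its tabs ride on top of the rim, so the test cartridges inside get damp. Without lifting the lid off, turn it backward (counter-clockwise seen from above) until its tabs come to the gaps (bar handle at the red dots) and it drops down, then turn it forward (clockwise) until it is fully shut at its stop, with the bar handle lined up with the black marks on the canister's shoulder, and let go. Leave the orange canister, which is already shut, alone.

Things in the scene. Friction and masses are not known exactly. Their poses are not given: they have to be found in the camera images.
- lid_bar (a point): Centre of the bar handle on the loose blue lid. Bar 64 mm long (x), 14 mm thick (y), 46 mm tall (z); lid's flat top, 80 mm across, is 23 mm below this point. Black line along the bar's top. Lid about 70 g, on the canister's axis. This point is 135 mm above the canister's underside while the lid's 4 tabs ride on the rim, 123 mm once dropped; a gripper holding it must go down with it.
- canister_blue: White canister with a blue band, 104 mm across, 70 mm high to the shoulder, narrower neck and rim under the lid; fixed to the table. Origin: centre of its underside, z up; x axis points to one of two opposite black marks on its shoulder. Lid yaw below means the bar's x axis against this x axis, counter-clockwise from above positive.
- shut_mark (a point): One of 2 opposite black bar marks on the blue canister's shoulder, 44.5 mm from its axis, 71 mm up. Lid yaw at start 0.09 to 0.44 rad, on the rim; tabs can drop at 0.82 to 1.17 (best 1.0, bar at the 2 red dots); a rib stops backward turning near 1.19. Once dropped, clockwise slides the tabs freely under the rim to a hard stop near 0 (bar at the black marks): shut. Rib near 0 on the rim too.
- canister_orange: The same canister with an orange band and an orange lid of the same shape, already shut (lid fixed to it), bar handle along its x axis, top 146 mm above the table. Fixed to the table. Origin: centre of its underside. Leave it alone.
Not all that is in view belongs to the job. Leave any green look-alike of the canister_blue alone.

How it is judged:
On the way:
1. the blue lid is turned backward and has dropped into the gaps (z of lid_bar in the frame of canister_blue below 0.128 m and angle between the x axis of lid_bar and the x axis of canister_blue, either way round above 0.65 rad), for 0.1 s.
At the end, for the whole second after the job is handed in: The blue lid is down on its canister (bar centre less than 128 mm above the canister's underside), upright, centred to 10 mm, and turned clockwise to within 0.22 rad of the black marks (its stop) (z of lid_bar in the frame of canister_blue below 0.128 m and horizontal distance between lid_bar and canister_blue below 0.01 m and angle between the x axis of lid_bar and the x axis of canister_blue, either way round below 0.22 rad and angle between lid_bar's own z axis and vertical below 0.1 rad); the robot touches nothing.
It fails at once if the blue lid is lifted off (15 mm above where it rode on the rim) (z of lid_bar in the frame of canister_blue above 0.15 m).
It fails at once if the orange canister is gripped or pushed (over 3 N) (contact force between any of the arm, the fingers and canister_orange above 3 N).
It also fails if it takes over 38 s, if anything falls off the work surface, if the arm or the gripper's body presses on something with over 40 N, if the wrist force passes 120 N, or if a joint passes its speed limit or range.

## Working session

There is one attempt and no reset: what is moved stays moved. The work goes in short steps, Python scripts to look and compute and a tool call to move; the robot and the scene stay as the last step left them, time stands still between calls to the robot, and variables do not carry over. Pictures are saved under pics/ and viewed, at most 10 in all, crops included, and the job is handed in when it is done.

Besides the shell and the picture viewer there is one more tool, called after "Emit:" as name(argument=value, ...) on one line, values as JSON. step_arm: Moves the arm, as the interface text tells. Its arguments: {"type":"object","properties":{"moves":{"type":"array"},"grip_force":{"type":"number"}},"required":["moves"]}

```bash
mkdir -p pics; python3 - <<'E'
from workcell import telemetry, imaging
import cv2,numpy as np
s=telemetry.get_state();print(s)
for n in("top","side"):
    im=imaging.read_camera(n);cv2.imwrite(f"pics/{n}0.png",im[:,:,::-1])
    p=imaging.camera_params(n);print(n,{k:np.round(v,4).tolist() if not isinstance(v,str) else v for k,v in p.items()})
E
```

```text
{'clock': 0.0, 'joint_pos': array([ 1.14641863e+00,  3.13973528e-01,  4.49669987e-02,  1.30357179e+00,
       -1.93113406e-05,  1.43121486e+00]), 'qvel': array([ 0.00087652,  0.00214764,  0.00083509, -0.00115264, -0.00016873,
       -0.000761  ]), 'tau': array([ 3.86990205e-04, -4.80622780e+01,  2.98535997e+01,  1.90926046e-02,
       -3.97860704e-04, -6.95449330e-06]), 'tcp_pos': array([0.1613476 , 0.55137199, 0.23041924]), 'orientation': array([-2.38651740e-04,  1.41917297e-01,  9.89878117e-01, -8.58493051e-04]), 'wrist_force': array([-0.306956  , -0.01721293, -0.31488706]), 'ft_torque': array([-0.00132332,  0.01840808,  0.01262705]), 'grip_force': 0.0, 'finger_gap': 0.08526637389901803}
top {'camera_matrix': [[433.787, 0.0, 320.5558], [0.0, 433.787, 235.8757], [0.0, 0.0, 1.0]], 'pose': [[0.0109, 0.9978, -0.0656, 0.4424], [-0.9999, 0.0117, 0.0116, -0.2099], [0.0123, 0.0655, 0.9978, 0.9523], [0.0, 0.0, 0.0, 1.0]]}
side {'camera_matrix': [[509.3649, 0.0, 325.8781], [0.0, 509.3649, 238.2519], [0.0, 0.0, 1.0]], 'pose': [[0.8867, 0.1369, -0.4415, 0.1223], [-0.4616, 0.3115, -0.8306, -0.8982], [0.0238, 0.9403, 0.3394, 0.404], [0.0, 0.0, 0.0, 1.0]]}
```

View pics/top0.png

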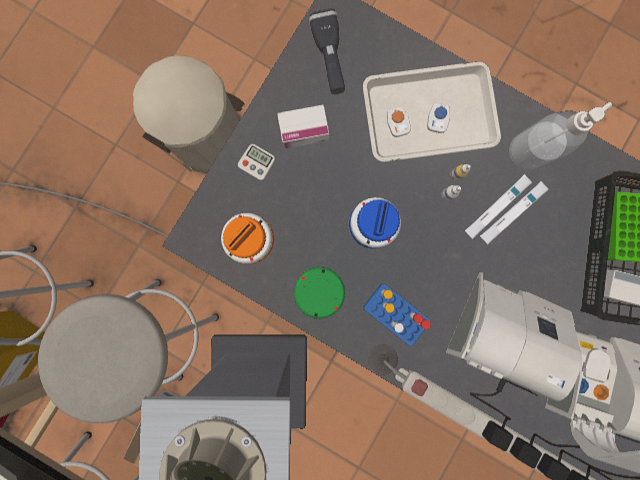

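View pics/side0.png

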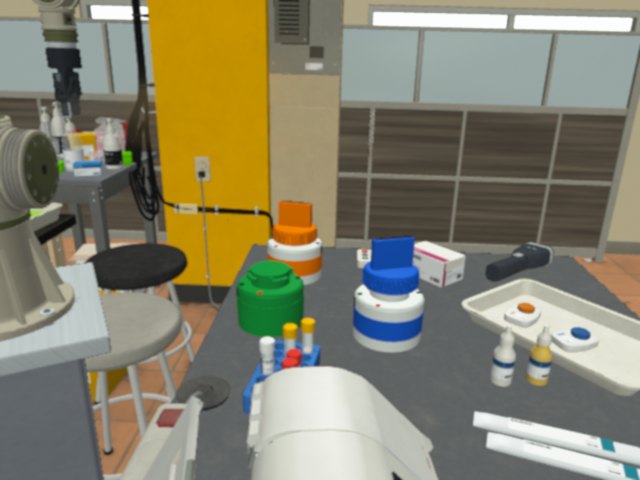

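The top view shows the blue canister near (376,222), orange at (247,238), and a green look-alike at (320,292). The blue lid's bar is near (381,218). I'll zoom in and measure.

```bash
cat > h.py <<'E'
import numpy as np,cv2
from workcell import imaging,telemetry
def ray(n,u,v,z,p=None):
    p=p or imaging.camera_params(n);K=np.array(p["camera_matrix"]);T=np.array(p["pose"])
    d=T[:3,:3]@(np.linalg.inv(K)@[u,v,1]*[1,-1,-1]);o=T[:3,3]
    return o+d*(z-o[2])/d[2]
def proj(n,P,p=None):
    p=p or imaging.camera_params(n);K=np.array(p["camera_matrix"]);T=np.array(p["pose"])
    c=T[:3,:3].T@(np.array(P)-T[:3,3]);c=K@(c*[1,-1,-1]);return c[:2]/c[2]
E
python3 - <<'E'
from h import *
im=cv2.imread("pics/top0.png")
c=cv2.resize(im[180:270,330:430],None,fx=7,fy=6.5,interpolation=cv2.INTER_CUBIC) if 0 else cv2.resize(im[185:260,335:425],None,fx=8,fy=8,interpolation=cv2.INTER_CUBIC)
cv2.imwrite("pics/crop0.png",c)
print(ray("top",376,222,0.07),ray("top",381,218,.158),ray("top",247,238,.1))
E
```

```text
[ 0.53022931 -0.33323449  0.07      ] [ 0.52898858 -0.33014174  0.158     ] [ 0.49260114 -0.07529622  0.1       ]
```

View pics/crop0.png

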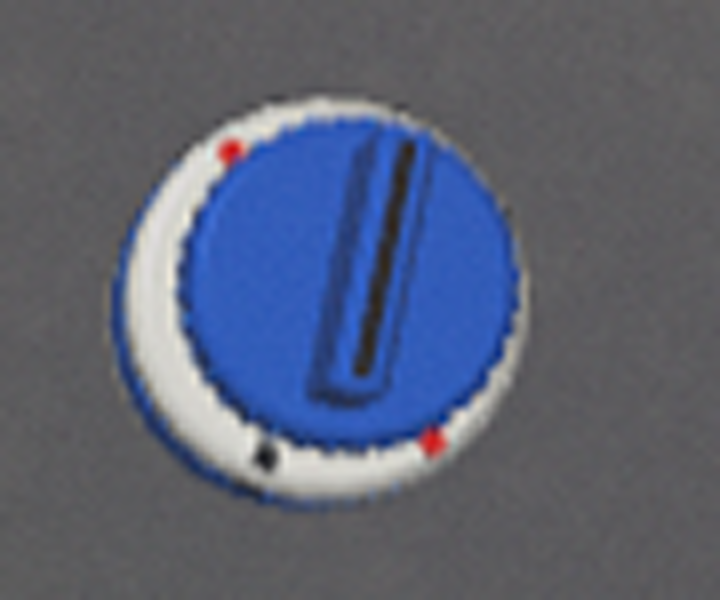

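The crop shows the bar's black line from (405,145) to (362,375), red dots at (230,151) and (432,443), and a black mark at (265,457).

```bash
python3 - <<'E'
from h import *
g=lambda u,v,z:ray("top",335+(u+.5)/8-.5,185+(v+.5)/8-.5,z)
a,b=g(405,145,.158),g(362,375,.158);r1,r2=g(230,151,.071),g(432,443,.071);k=g(265,457,.071)
c=(r1+r2)/2
ang=lambda d:np.arctan2(d[1],d[0])
print("bar",(a+b)/2,np.linalg.norm(a-b),ang(a-b));print("can",c,np.linalg.norm(r1-r2),"red",ang(r1-r2),"black",ang(c-k),np.linalg.norm(k-c))
s=telemetry.get_state()
from scipy.spatial.transform import Rotation as R
q=s["orientation"];M=R.from_quat(q[[1,2,3,0]]).as_matrix();print(M.round(3))
print("bar top in side:",proj("side",[*((a+b)/2)[:2],.158]))
# boundary of workspace & current TCP: wrist
for n,P in(("bar",(a+b)/2),):print(np.hypot(P[0],P[1]),np.arctan2(P[1],P[0]))
E
```

```text
bar [ 0.53081987 -0.33292021  0.158     ] 0.05429837245574653 -0.18233525579877816
can [ 0.53085925 -0.33290256  0.071     ] 0.09061924127615707 red 0.6095520984932926 black -0.3842948792524413 0.044457321098501285
[[-0.96   0.281 -0.001]
 [ 0.281  0.96  -0.001]
 [ 0.    -0.002 -1.   ]]
bar top in side: [392.14509403 237.77476085]
0.6265824821441729 -0.5601662379483703
```

Consistent with the sizes given: canister at (0.531,-0.333), x axis at -0.385 rad, lid yaw about 0.20, red dots at 0.99. Next I'll travel at z=0.23 by way of a point in front of the base.

Emit:
step_arm(moves=[[[-290,-148,0],[0,0,0],85],[[-290,-148,0],[0,0,0],85],[[-290,-148,0],[0,0,0],85],[[-290,-148,0],[0,0,0],85],[[-290,-148,0],[0,0,0],85],[[-290,-148,0],[0,0,0],85],[[-290,-148,0],[0,0,0],85],[[-290,-148,0],[0,0,0],85]])

```text
clock: 0.77
tcp_pos: [0.3998, 0.3261, 0.231]
orientation: [0.0, 0.142, 0.99, -0.0]
wrist_force: [-0.5, 1.3, 0.5]
finger_gap: 0.0851
grip_force: 0.0
```

Emit:
step_arm(moves=[[[-176,-282,0],[0,0,0],85],[[-176,-282,0],[0,0,0],85],[[-176,-282,0],[0,0,0],85],[[-176,-282,0],[0,0,0],85],[[-176,-282,0],[0,0,0],85],[[-176,-282,0],[0,0,0],85],[[-176,-282,0],[0,0,0],85],[[-176,-282,0],[0,0,0],85]])

```text
clock: 1.43
tcp_pos: [0.4878, 0.0062, 0.2311]
orientation: [-0.0, 0.142, 0.99, 0.0]
wrist_force: [0.5, -0.5, 0.3]
finger_gap: 0.085
grip_force: 0.0
```

Emit:
step_arm(moves=[[[-132,-303,0],[0,0,-0.1],85],[[-132,-303,0],[0,0,-0.1],85],[[-132,-303,0],[0,0,-0.1],85],[[-132,-303,0],[0,0,-0.1],85],[[-132,-303,0],[0,0,-0.1],85],[[-132,-303,0],[0,0,-0.1],85],[[-132,-303,0],[0,0,-0.1],85],[[-132,-303,0],[0,0,-0.1],85]])

```text
clock: 2.1
tcp_pos: [0.5291, -0.322, 0.2307]
orientation: [-0.0, 0.093, 0.996, 0.0]
wrist_force: [0.7, -0.1, 0.6]
finger_gap: 0.0851
grip_force: 0.0
```

```bash
python3 - <<'E'
from h import *
p=imaging.camera_params("wrist");im=imaging.read_camera("wrist");cv2.imwrite("pics/w1.png",im[:,:,::-1])
import pickle;pickle.dump(p,open("w1.pkl","wb"))
s=telemetry.get_state();print(s["tcp_pos"],s["orientation"],s["joint_pos"])
print(proj("wrist",[.531,-.333,.158],p))
E
```

```text
[ 0.52980636 -0.32909782  0.22941445] [ 2.11844850e-04  9.51045311e-02  9.95465319e-01 -1.97024233e-03] [-0.68298172  0.40882474  0.17970675  1.33914083 -0.00304434 -0.49248824]
[308.56444069 262.51598085]
```

View pics/w1.png

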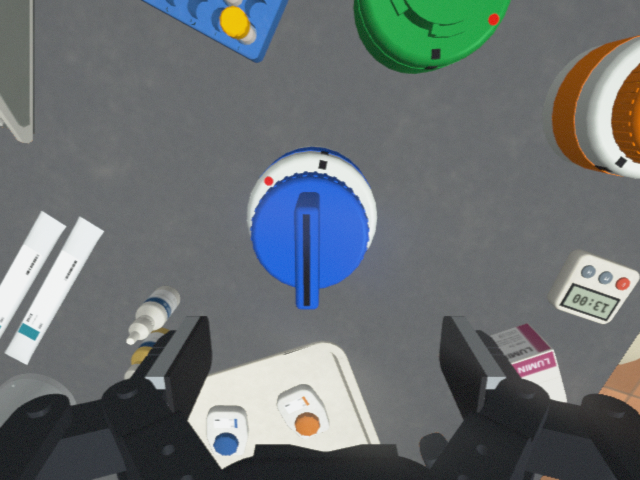

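The wrist view shows the bar line from (306,214) to (307,306), close to the prediction of (308.6,262.5).

```bash
python3 - <<'E'
from h import *
import pickle;p=pickle.load(open("w1.pkl","rb"))
a,b=ray("wrist",306,214,.158,p),ray("wrist",307,306,.158,p);d=b-a
print((a+b)/2,np.linalg.norm(d),np.arctan2(d[1],d[0]))
k=ray("wrist",322,164,.071,p);r=ray("wrist",268,181,.071,p);print(k,r)
for q in(k,r):
    e=np.array([.531,-.333,.071])-q;print(np.linalg.norm(e),np.arctan2(e[1],e[0]))
from scipy.spatial.transform import Rotation as R
q=telemetry.get_state()["orientation"];M=R.from_quat(q[[1,2,3,0]]).as_matrix()
print("shift",M.T@(np.array([.5305,-.333,.119])-telemetry.get_state()["tcp_pos"]),"y ang",np.arctan2(M[1,1],M[0,1]))
E
```

```text
[ 0.53032924 -0.33406303  0.158     ] 0.05649546903276727 -0.18893371355753233
[ 0.48832385 -0.31770549  0.071     ] [ 0.4933362 -0.3601768  0.071    ]
0.04533404411060629 -0.3441254688570296
0.046445022440865166 0.6250516362727905
shift [-0.00133201 -0.00327156  0.11042908] y ang 1.3802974336900906
```

Emit:
step_arm(moves=[[[-1,-3,40],[0,0,0],85],[[-1,-3,75],[0,0,0],85],[[-1,-3,100],[0,0,0],85],[[-1,-3,111],[0,0,0],85],[[-1,-3,111],[0,0,0],85],[[-1,-3,111],[0,0,0],85]])

```text
clock: 2.65
tcp_pos: [0.53, -0.3225, 0.1205]
orientation: [-0.0, 0.092, 0.996, 0.0]
wrist_force: [-0.8, 0.6, 0.5]
finger_gap: 0.0847
grip_force: 0.0
```

Emit:
step_arm(moves=[[[0,0,0],[0,0,0],30],[[0,0,0],[0,0,0],20],[[0,0,0],[0,0,0],10],[[0,0,0],[0,0,0],5],[[0,0,0],[0,0,0],5],[[0,0,0],[0,0,0],5],[[0,0,0],[0,0,0],5],[[0,0,0],[0,0,0],5]], grip_force=40)

```text
clock: 3.32
tcp_pos: [0.5301, -0.3301, 0.1229]
orientation: [0.001, 0.094, 0.996, -0.007]
wrist_force: [-5.2, -17.8, 2.8]
finger_gap: 0.0133
grip_force: 43.4
```

The arm was still overshooting when I measured, so the grasp sits about 10 mm off along y. I'll correct that while holding.

Emit:
step_arm(moves=[[[-1,-4,0],[0,0,0],5],[[-3,-8,0],[0,0,0],5],[[-3,-10,0],[0,0,0],5],[[-3,-10,0],[0,0,0],5],[[-3,-10,0],[0,0,0],5],[[-3,-10,0],[0,0,0],5]])

```text
clock: 3.82
tcp_pos: [0.5308, -0.332, 0.1224]
orientation: [0.0, 0.092, 0.996, 0.001]
wrist_force: [-4.3, 5.1, 11.3]
finger_gap: 0.0136
grip_force: 44.7
```

```bash
python3 - <<'E'
from h import *
s=telemetry.get_state();print(s)
E
```

```text
{'clock': 3.8167, 'joint_pos': array([-0.68784704,  0.4602703 , -0.00666354,  1.10413856,  0.00143849,
       -0.50319995]), 'qvel': array([ 0.00188506, -0.00201396,  0.00013875, -0.00238911, -0.00111688,
        0.00038434]), 'tau': array([ -1.10145226, -48.52442265,  27.82414556,  -2.79122829,
        -0.57325445,  -0.09263784]), 'tcp_pos': array([ 0.5307679 , -0.33204077,  0.12235286]), 'orientation': array([2.89180159e-04, 9.21925183e-02, 9.95740932e-01, 6.72858316e-04]), 'wrist_force': array([-4.30658129,  5.10297374, 11.3210578 ]), 'ft_torque': array([ 1.23826546,  0.79653779, -0.07408806]), 'grip_force': 44.71058964729309, 'finger_gap': 0.013597282161639402}
```

Lateral force is small now. I'll turn backward 0.8 rad, easing 1 mm of downward pressure.

Emit:
step_arm(moves=[[[0,0,-1],[0,0,-0.1],5],[[0,0,-1],[0,0,-0.2],5],[[0,0,-1],[0,0,-0.3],5],[[0,0,-1],[0,0,-0.4],5],[[0,0,-1],[0,0,-0.4],5],[[0,0,-1],[0,0,-0.4],5]])

```text
clock: 4.32
tcp_pos: [0.5305, -0.3329, 0.1225]
orientation: [-0.0, -0.108, 0.994, -0.0]
wrist_force: [-2.9, 1.3, 5.9]
finger_gap: 0.0138
grip_force: 43.9
```

Emit:
step_arm(moves=[[[0,0,0],[0,0,-0.1],5],[[0,0,0],[0,0,-0.2],5],[[0,0,0],[0,0,-0.3],5],[[0,0,0],[0,0,-0.4],5],[[0,0,0],[0,0,-0.4],5],[[0,0,0],[0,0,-0.4],5]])

```text
clock: 4.82
tcp_pos: [0.5306, -0.3333, 0.1214]
orientation: [-0.0, -0.301, 0.954, -0.0]
wrist_force: [-2.2, -1.1, 0.1]
finger_gap: 0.0136
grip_force: 42.9
```

Emit:
step_arm(moves=[[[0,0,3],[0,0,0],5],[[0,0,6],[0,0,0],5],[[0,0,9],[0,0,0],5],[[0,0,12],[0,0,0],5],[[0,0,13],[0,0,0],5],[[0,0,13],[0,0,0],5],[[0,0,13],[0,0,0],5]])

```text
clock: 5.4
tcp_pos: [0.531, -0.3339, 0.1103]
orientation: [0.0, -0.302, 0.953, -0.001]
wrist_force: [-6.7, -1.8, 12.1]
finger_gap: 0.0133
grip_force: 45.1
```

```bash
python3 - <<'E'
from h import *
im=imaging.read_camera("side")[200:370,310:470,::-1];cv2.imwrite("pics/s2.png",cv2.resize(im,None,fx=3.4,fy=3.4,interpolation=cv2.INTER_CUBIC))
s=telemetry.get_state();print(s["tcp_pos"],s["wrist_force"],s["ft_torque"],s["orientation"])
E
```

```text
[ 0.53102624 -0.33391993  0.11032404] [-5.58584892 -1.23572302 13.47082362] [ 0.05518344  1.31479638 -0.00408398] [ 2.18990259e-04 -3.02163942e-01  9.53255296e-01 -1.11539463e-03]
```

View pics/s2.png

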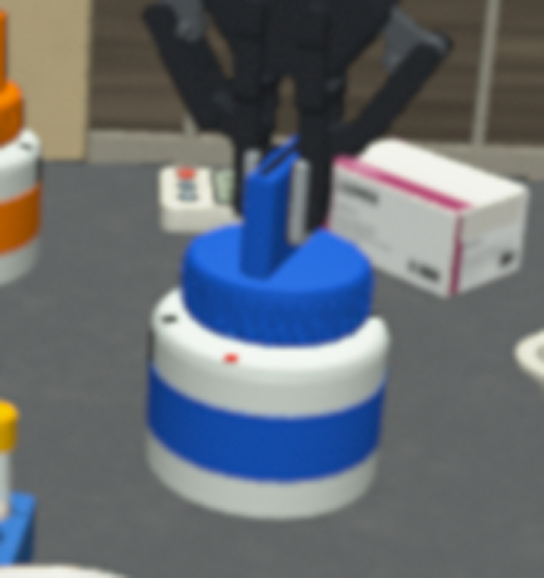

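The lid appears down (it sank 12 mm with only about 12 N), with the bar at the red dot (231,358 in the crop). Now I'll ease 1 mm and turn forward 1.0 rad.

Emit:
step_arm(moves=[[[0,0,-1],[0,0,0.1],5],[[0,0,-1],[0,0,0.2],5],[[0,0,-1],[0,0,0.3],5],[[0,0,-1],[0,0,0.4],5],[[0,0,-1],[0,0,0.5],5],[[0,0,-1],[0,0,0.5],5],[[0,0,-1],[0,0,0.5],5]])

```text
clock: 6.03
tcp_pos: [0.5306, -0.3334, 0.1104]
orientation: [-0.0, -0.057, 0.998, -0.0]
wrist_force: [-5.4, -1.2, 10.1]
finger_gap: 0.0138
grip_force: 44.6
```

Emit:
step_arm(moves=[[[0,0,0],[0,0,0.1],5],[[0,0,0],[0,0,0.2],5],[[0,0,0],[0,0,0.3],5],[[0,0,0],[0,0,0.4],5],[[0,0,0],[0,0,0.45],5],[[0,0,0],[0,0,0.5],5],[[0,0,0],[0,0,0.5],5],[[0,0,0],[0,0,0.5],5]])

```text
clock: 6.7
tcp_pos: [0.5309, -0.3324, 0.1104]
orientation: [0.0, 0.192, 0.981, 0.0]
wrist_force: [-5.0, 1.9, 9.8]
finger_gap: 0.0137
grip_force: 44.7
```

```bash
python3 - <<'E'
from h import *
s=telemetry.get_state();print(s["tcp_pos"],s["wrist_force"],s["ft_torque"],s["orientation"])
q=s["orientation"];print("yaw",np.pi-2*np.arctan2(q[1],q[2])-np.pi, "y ang",np.pi/2-2*np.arctan2(q[1],q[2])+.385-np.pi/2)
E
```

```text
[ 0.53086957 -0.33241905  0.11035793] [-4.95853236  1.86438751  9.78818176] [ 0.38292117  1.00872472 -0.24122962] [9.18500101e-05 1.91675373e-01 9.81458272e-01 4.49606171e-04]
yaw -0.3857378157658191 y ang -0.0007378157658191054
```

The torque shows the stop is reached. Now I'll release and lift.

Emit:
step_arm(moves=[[[0,0,0],[0,0,0],30],[[0,0,0],[0,0,0],50],[[0,0,0],[0,0,0],60],[[0,0,0],[0,0,0],60],[[0,0,0],[0,0,0],60],[[0,0,0],[0,0,0],60]])

```text
clock: 7.2
tcp_pos: [0.5312, -0.333, 0.109]
orientation: [-0.0, 0.191, 0.982, 0.0]
wrist_force: [-0.1, 0.1, 0.0]
finger_gap: 0.0601
grip_force: 0.0
```

Emit:
step_arm(moves=[[[0,0,-20],[0,0,0],60],[[0,0,-50],[0,0,0],60],[[0,0,-85],[0,0,0],60],[[0,0,-120],[0,0,0],60],[[0,0,-120],[0,0,0],60],[[0,0,-120],[0,0,0],60],[[0,0,-120],[0,0,0],60],[[0,0,-120],[0,0,0],60]])

```text
clock: 7.87
tcp_pos: [0.5304, -0.3326, 0.2275]
orientation: [-0.001, 0.191, 0.982, 0.001]
wrist_force: [-0.3, 1.0, -0.6]
finger_gap: 0.0599
grip_force: 0.0
```

```bash
python3 - <<'E'
from h import *
import pickle;p=imaging.camera_params("wrist");im=imaging.read_camera("wrist");cv2.imwrite("pics/w3.png",im[:,:,::-1]);pickle.dump(p,open("w3.pkl","wb"))
print(telemetry.get_state()["tcp_pos"])
im=imaging.read_camera("side")[200:370,310:470,::-1];cv2.imwrite("pics/s3.png",cv2.resize(im,None,fx=3.4,fy=3.4,interpolation=cv2.INTER_CUBIC))
E
```

```text
[ 0.53033781 -0.33251682  0.22729694]
```

View pics/w3.png

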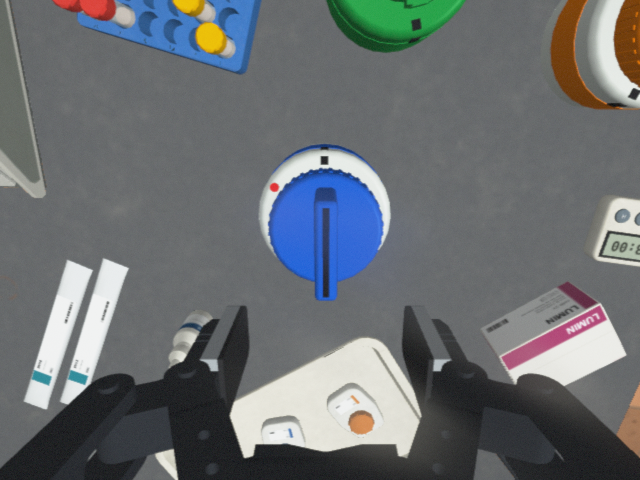

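View pics/s3.png

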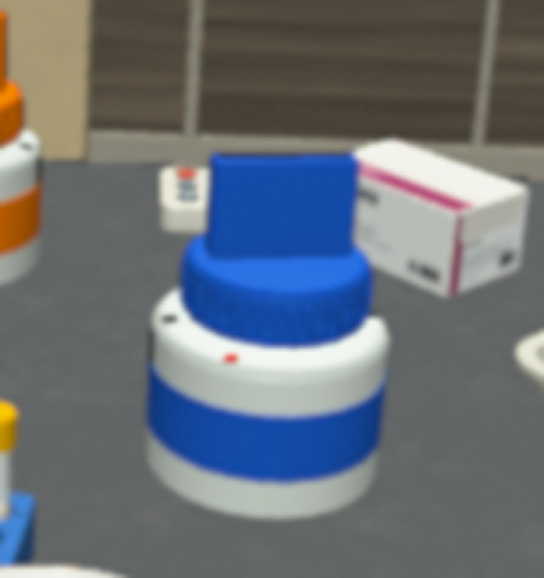

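The wrist view shows the bar line (326,208)–(326,297) in line with the black mark (324,160). The side view shows the bar's top edge at side-camera row ~246. I'll check that height, and hand in if it is low.

```bash
python3 - <<'E'
from h import *
v=[proj("side",[.531,-.333,z])[1] for z in(.158,.146)];print(v)
if abs(246.2-v[1])<abs(246.2-v[0]):
    from workcell import env;print(env.hand_in())
E
```

```text
[np.float64(237.77490546641897), np.float64(245.57086392586038)]
the job is handed in; nothing more can be done
None
```

The blue lid was turned back to the red dots, dropped into the gaps, then turned clockwise to its stop in line with the black marks and released. I never moved toward the orange canister, and the job is handed in; no verdict came back.

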